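Unlock and index the ratchet carousel of gel pots in a nail salon

ROBOT

A 6-joint arm with a two-finger parallel gripper is mounted at the origin on the work surface. World frame = base frame: x ahead of the robot, y to its left, z up, the work surface at z = 0. Lengths are in m, angles in rad, forces in N, time in s.
With the tool pointing down it reaches from about 0.25 to 0.85 m from the base axis. Payload 12.5 kg.
Tool frame: the origin (TCP) lies between the finger pads; the fingertips stand 14 mm ahead of it and the grasp point (between the pads) lies 5 mm behind it; z points along the fingers, y is the line along which they close (so a half turn about z gives the same grasp; the last joint's range is limited). The gripper opens to 93 mm and grips with 3 to 60 N. Pads are 15 mm wide; open, the fingers measure 128 mm over their backs; the gripper's body (75 mm by 188 mm) begins 65 mm behind the grasp point.
Start: joints at [1.191, 0.351, 1.652, -0, 1.139, -0.085], TCP at [0.16, 0.526, 0.233] pointing down, gripper open.
Joint ranges: [-2.75, 2.75], [-0.79, 2.1], [0.01, 2.65], [-1.57, 4.71], [0.07, 3.14], [-2.87, 2.87]. Speed limits (rad/s): [2.22, 2.22, 2.79, 3.14, 3.14, 3.14].

INTERFACE

Orientations are given as a unit quaternion [w, x, y, z].
In Python, from rig import * gives the robot as it stands. The module is installed in compiled form; this text tells all that it offers.
- The arm moves only by the tool carry_out, never from a script. Its arguments are lists of equal length, an entry for each row: "travel": the shift along the tool's x, y, z scaled (see below), a list of three; "twist": the turn, a rotation vector about the tool's x, y, z scaled (see below), a list of three. In form: {"travel": [[x, y, z], ...], "twist": [[ax, ay, az], ...]}. A call has 1 to 10 rows; each row is the pose to reach, as a shift and turn from the pose commanded when the call began, along the tool's axes at that moment; what a row does not reach only later rows make up. The controller multiplies each number of a shift by 12 cm and each number of a turn by pi/2 rad. A row lasts 1/8 s, in which the tool goes at most 62.5 mm and 10.7 degrees, less where a joint would pass 70% of its speed; a pose out of reach is approached as far as the arm can. A call with a number of a shift or a turn outside -1 to 1 is refused whole. A call with a gripper value outside its range is refused whole. "claw" is the opening, from -1 (shut) to 1 (fully open), set as the call begins (left out, the last holds). The fingers move at their own pace and stop on an object; "force" is the grip in N (left out, the last holds). Time passes only in rows, so rows that repeat a pose let the fingers close. It gives the time, the measured TCP pose, the force, the opening and the grip force at its end, in the units of the state.
- sense(): the state, without advancing time (a new reading comes with each control period).
- capture(name): name is "side" or "top" or "wrist"; returns a dict with "color" (480x640x3 uint8, blue, green, red), "camera_matrix" (3x3 intrinsics, pixels), "k1" (the pictures are not rectified: a ray, as slopes to the right and down, at radius r is drawn at 1 + k1 r^2 times it, then the intrinsics apply), "extrinsics" (4x4, takes a point from world to camera coordinates); the wrist camera has in their place "T_tool_cam" (4x4, takes a point from camera to tool coordinates, whose origin is the TCP and whose axes are the flange's). Camera axes: x right, y up, looking along -z (the intrinsics and any distortion apply to the point x, -y, -z); pixel columns grow to the right and rows downward; lengths in m; the calibration is good to about 2 mm. A picture is of the moment at which its call begins: read the wrist's pose just before it. There is no depth.
- sign_off(): hands the job in; it is judged then, once.
Trained networks look in the newest picture that a camera, given by its name, has taken for a name from the list of things; names that differ only in an ending like _2 or _b are one class to them, and where a whole thing is asked for, a point or a joint stands for the part that bears it (a point fixed in the world has none). Each returns a list of dicts, best first, with "score" (0 to 1); they miss things now and then, are a little off and sometimes report something else, mostly with a low value. They report only what shows in the picture. A call takes as long as a camera call.
- boxes_of(label, camera): "rect" ([left, top, width, height] in pixels, round what is visible of it).
- regions_of(label, camera): "mask" (480x640 bool, what is visible of it) and "rect" ([left, top, width, height] in pixels, round what is visible of it).
- mark_of(label, camera): "centre" ([row, column] in pixels: a listed point, or the origin of a listed thing).
The state is a dict: "clock": time; "joints": joint angles; "dq": joint speeds; "tau": joint torques, N m; "position": TCP position; "orientation": TCP orientation; "force": force on the tool from outside, world axes, zero at the start; "ft_torque": the same for the moment, N m; "finger_gap": finger opening in m; "grip_force": force on a finger pad.
Only numpy, scipy, OpenCV 4.12 (cv2) and the standard library are available. Lean on these libraries where they do the work, as an engineer would, in place of code of your own. Each camera call takes 0.05 s, during which the arm holds its last target. There are 200 camera calls.

TASK

Bring the one empty place of the gel-pot carousel round to the fixed pointer for loading. First free its clamp: the knob has a left-hand thread, so turn it clockwise until its engraved line meets the line on the collar below, and leave it there. Then work the ratchet lever by its handle, one full stroke per tooth up to the sprung stop without ramming it, until the empty place stands at the pointer, and put the lever back at rest; do not touch the carousel or shift the other things.

Things in the scene. Friction and masses are not known exactly. Their poses are not given: they have to be found in the camera images.
- base: Fixed white round base, 236 mm diameter, 20 mm high, yawed up to 0.25 rad. Origin at the centre of its underside on the table, on the vertical axis about which carousel and lever turn. On its -x side (towards the robot) the fixed pointer: an upright aluminium tab 22 mm wide, 46 mm high, with a line on top, just outside the carousel. The lever is on its +y side, the clamp on its -y side
- carousel: White round tray, 196 mm diameter, upper face 46 mm above the table, on a steel ring with 12 upright ratchet pins. 12 places, 30 degrees apart, on a 70 mm radius: 11 hold gel pots clipped fast (26 mm diameter, tops 66 mm above the table), one is empty. The ratchet drives it only counterclockwise seen from above; a drag of 0.5 N m keeps it where it is left. Not to be touched. Origin as base
- empty (a point): Centre of the empty place of the carousel (a bare round recess), on the tray's upper face, 70 mm from the axis. At the start it is 1.4 to 3.4 places (30 degrees each) clockwise from the pointer, between places as a rule
- gate (a point): Fixed point on the radius of the pointer, 70 mm from the axis towards base -x, at tray height: where the empty place must come to stand
- lever (a joint): Angle of the ratchet lever in rad about the base's axis: 0 at rest (its arm then points 1.24 rad counterclockwise from base +x), growing counterclockwise from above (driving; the handle comes towards the robot) to the sprung stop at about 0.66. Light friction, no spring: it stays where it is left. Driving takes about 5 N at the handle, going back about 1 N; the pawl then slips over the pins
- handle_grip (a point): Point on the axis of the lever's upright round black handle (15 mm diameter, from 62 to 112 mm above the table, on a 14 mm steel stem), 150 mm from the base's axis, 90 mm above the table; 30 mm and more are free around it
- stop (a joint): The lever's stop, a rubber-tipped spring plunger 128 mm from the axis: m pressed in, 0 when free. It yields at 4 N and gives 1 mm per 4 N more; not to be rammed in by more than 9 mm (40 N). A full stroke, rest to stop, advances the carousel one place (30 degrees; the first 8 to 40) and leaves a place at the pointer. Back within 0.08 rad of rest the pawl has caught the next pin
- knob (a joint): Angle of the clamp knob in rad, growing clockwise seen from above, which unscrews its left-hand thread: 0 to 0.5 at the start (clamp tight, the carousel blocked), 2.40 when the line on the knob meets the line on the collar (clamp well clear). The knob turns stiffly (about 0.2 N m), stays where it is left, and rises 2.5 mm per rad
- knob_grip (a point): Centre of the knob's steel grip bar (46 mm long, 13 thick, 26 high; its top 10 mm above this point, the collar 31 mm below), 150 mm from the base's axis on its -y side, about 92 mm above the table. Site x runs along the bar to the end with the engraved line, y across it, z up. The collar is a 60 mm disc with its line on the base -x side
- bottle_tall: Polish bottle with a gold cap, 28 mm square, 76 mm high; a bystander. Origin under its centre
- bottle_short: Polish bottle with a black cap, 32 mm square, 58 mm high; a bystander. Origin under its centre
- gel_jar: Loose jar, 42 mm diameter, 30 mm high; a bystander. Origin under its centre
- buffer_block: Grey buffing block 95 x 26 x 26 mm; a bystander. Origin under its centre
- cup: White cup, 72 mm diameter, 85 mm high; a bystander. Origin under its centre
- brush: Brush with a wooden handle, 160 mm long, lying; a bystander
- clock: White table clock 45 x 120 x 65 mm; a bystander. Origin under its centre

How it is judged:
On the way, in this order (a step that is already met when the one before it is completed fails the run):
1. the clamp knob is unscrewed until the engraved lines meet (within 0.25 rad) (value of joint knob between 2.15 and 2.65 rad), for 0.2 s.
2. the empty place stands at the pointer (within 6 mm) (horizontal distance between empty and gate below 0.006 m), for 0.2 s.
At the end, for the whole second after the job is handed in: The empty place stands within 6 mm of the pointer's radius point (gate) and at rest, the knob's line within 0.25 rad of the collar's line (knob 2.15 to 2.65), and the lever back within 0.08 rad of its rest (all of step 1 and horizontal distance between empty and gate below 0.006 m and value of joint lever below 0.08 rad and angular speed of carousel below 0.05 rad/s); the robot touches nothing.
It fails at once if the lever's sprung stop is rammed in by more than 9 mm (value of joint stop above 0.009 m).
It fails at once if the carousel is touched (more than 2 N) (contact force between any of the fingers, the arm and carousel above 2 N).
It fails at once if a bystander is moved by more than 20 mm (distance of any of bottle_tall, bottle_short, gel_jar, buffer_block, cup, brush, clock from where it was at the start of the episode above 0.02 m).
It also fails if it takes over 70 s, if anything falls off the work surface, if the arm or the gripper's body presses on something with over 40 N, if the wrist force passes 120 N, or if a joint passes its speed limit or range.

## Working session

There is one attempt and no reset: what is moved stays moved. The work goes in short steps, Python scripts to look and compute and a tool call to move; the robot and the scene stay as the last step left them, time stands still between calls to the robot, and variables do not carry over. Pictures are saved under pics/ and viewed, at most 10 in all, crops included, and the job is handed in when it is done.

Besides the shell and the picture viewer there is one more tool, called as name(argument=value, ...) on one line, values as JSON. carry_out: Moves the arm, as the interface text tells. Shifts and turns lie within -1 to 1; 1 stands for 12 cm of shift or pi/2 rad of turn. Its arguments: {"type":"object","properties":{"travel":{"type":"array"},"twist":{"type":"array"},"claw":{"type":"number"},"force":{"type":"number"}},"required":["travel","twist"]}

```bash
mkdir -p pics
cat > h.py <<'E'
from rig import *
import numpy as np, cv2
from scipy.spatial.transform import Rotation as R
def ray(p, im):
    # pixel (row,col) -> world origin, dir
    K=im["camera_matrix"]; k1=im["k1"]
    d=np.array([(p[1]-K[0][2])/K[0][0],(p[0]-K[1][2])/K[1][1]])
    u=d.copy()
    for _ in range(20): u=d/(1+k1*(u@u))
    v=np.array([u[0],-u[1],-1.])
    if "extrinsics" in im: T=np.linalg.inv(np.array(im["extrinsics"]))
    else: T=im["Tw"]
    return T[:3,3],T[:3,:3]@v
def at(p,im,z):
    o,d=ray(p,im); return o+d*(z-o[2])/d[2]
def proj(X,im):
    E=np.array(im["extrinsics"]) if "extrinsics" in im else np.linalg.inv(im["Tw"])
    c=E[:3,:3]@X+E[:3,3]; u=np.array([c[0],-c[1]])/-c[2]; u=u*(1+im["k1"]*(u@u)); K=im["camera_matrix"]
    return np.array([K[1][1]*u[1]+K[1][2],K[0][0]*u[0]+K[0][2]])
def q2R(q): return R.from_quat([q[1],q[2],q[3],q[0]]).as_matrix()
def cap(n):
    s=sense(); im=capture(n)
    if n=="wrist":
        T=np.eye(4);T[:3,:3]=q2R(s["orientation"]);T[:3,3]=s["position"]; im["Tw"]=T@np.array(im["T_tool_cam"])
    return im
E
python3 - <<'E'
from h import *
s=sense(); print(s["clock"],s["position"],s["orientation"],s["finger_gap"])
H={"base":0,"carousel":0,"empty":.046,"handle_grip":.09,"knob_grip":.092,"gate":.046,"bottle_tall":0,"bottle_short":0,"gel_jar":0,"buffer_block":0,"cup":0,"clock":0,"brush":0}
for c in ("top","side"):
    im=cap(c); cv2.imwrite(f"pics/{c}0.png",im["color"])
    for n,z in H.items():
        m=mark_of(n,c)
        print(c,n,[(np.round(x["centre"]),round(x["score"],2),np.round(at(x["centre"],im,z),3)) for x in m[:2]])
E
```

```text
0.0 [0.15964893 0.52597011 0.23208347] [-1.33923215e-04  1.46857058e-01  9.89157537e-01 -5.95372628e-04] 0.09318224383923547
top base [(array([252., 306.]), 0.9, array([0.552, 0.05 , 0.   ]))]
top carousel [(array([252., 302.]), 0.98, array([0.552, 0.06 , 0.   ])), (array([305., 264.]), 0.18, array([0.414, 0.158, 0.   ]))]
top empty [(array([253., 275.]), 0.78, array([0.546, 0.125, 0.046])), (array([230., 245.]), 0.51, array([0.605, 0.202, 0.046]))]
top handle_grip [(array([230., 243.]), 0.69, array([0.599, 0.202, 0.09 ]))]
top knob_grip [(array([278., 464.]), 0.7, array([ 0.486, -0.339,  0.092])), (array([246., 363.]), 0.52, array([ 0.563, -0.091,  0.092]))]
top gate [(array([276., 301.]), 0.9, array([0.489, 0.06 , 0.046]))]
top bottle_tall [(array([185., 298.]), 0.44, array([0.729, 0.073, 0.   ]))]
top bottle_short [(array([303., 263.]), 0.53, array([0.418, 0.16 , 0.   ])), (array([281., 465.]), 0.31, array([ 0.479, -0.368,  0.   ]))]
top gel_jar [(array([301., 348.]), 0.53, array([ 0.424, -0.061,  0.   ])), (array([284., 465.]), 0.21, array([ 0.472, -0.368,  0.   ]))]
top buffer_b
[... 896 characters left out ...]
de bottle_tall [(array([240., 383.]), 0.64, array([0.731, 0.069, 0.   ])), (array([282., 400.]), 0.64, array([ 0.701, -0.091,  0.   ]))]
side bottle_short [(array([235., 251.]), 0.51, array([0.422, 0.189, 0.   ]))]
side gel_jar [(array([302., 276.]), 0.6, array([ 0.432, -0.074,  0.   ]))]
side buffer_block [(array([285., 400.]), 0.68, array([ 0.697, -0.101,  0.   ]))]
side cup [(array([260., 340.]), 0.68, array([0.603, 0.024, 0.   ])), (array([198., 237.]), 0.57, array([0.413, 0.392, 0.   ]))]
side clock [(array([188., 291.]), 0.7, array([0.578, 0.408, 0.   ]))]
side brush [(array([418., 343.]), 0.7, array([ 0.478, -0.363,  0.   ])), (array([248., 290.]), 0.34, array([0.502, 0.105, 0.   ]))]
```

Run:
```python
import cv2
a=cv2.imread("pics/top0.png")[170:330,170:390]; cv2.imwrite("pics/top0c.png",cv2.resize(a,(792,576),interpolation=cv2.INTER_CUBIC))
```

```text
(no output)
```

View pics/top0c.png

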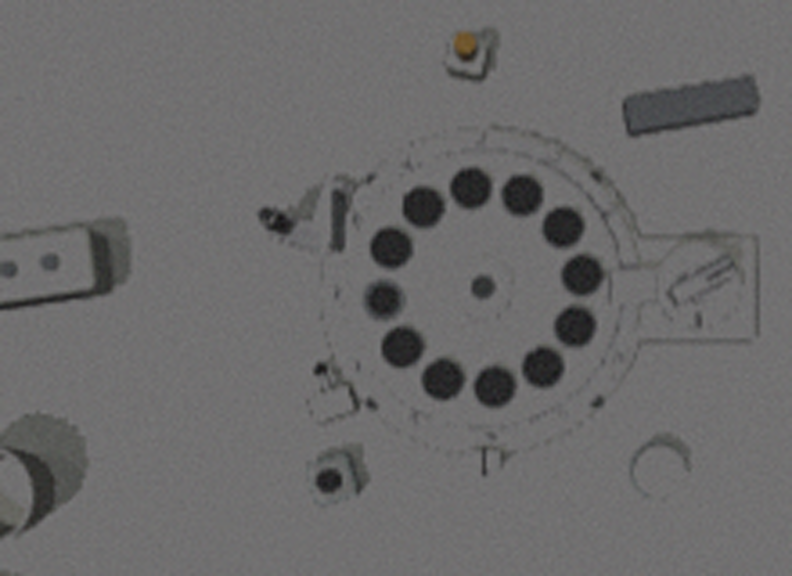

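The top view shows the handle at crop (275,220) and the empty place at (384,300), about 85° clockwise of the pointer at (488,460). The knob bar at (702,278) runs diagonally, up and to the right. Next I move over to the knob.

carry_out(travel=[[-0.94,-0.8,0],[-0.94,-0.8,0],[-0.94,-0.8,0]], twist=[[0,0,0],[0,0,0],[0,0,0]])

```text
clock: 1.78
position: [0.2408, 0.3995, 0.2328]
orientation: [0.0, 0.148, 0.989, -0.0]
force: [0.6, 0.9, -0.3]
finger_gap: 0.0929
grip_force: 0.0
```

carry_out(travel=[[-0.94,-0.8,0],[-0.94,-0.8,0],[-0.94,-0.8,0]], twist=[[0,0,0],[0,0,0],[0,0,0]])

```text
clock: 2.15
position: [0.321, 0.2748, 0.2328]
orientation: [0.0, 0.148, 0.989, 0.0]
force: [-0.1, 0.0, 0.0]
finger_gap: 0.0929
grip_force: 0.0
```

carry_out(travel=[[-0.94,-0.8,0],[-0.94,-0.8,0],[-0.94,-0.8,0]], twist=[[0,0,0],[0,0,0],[0,0,0]])

```text
clock: 2.52
position: [0.4011, 0.15, 0.2328]
orientation: [0.0, 0.148, 0.989, -0.0]
force: [0.3, 0.3, -0.4]
finger_gap: 0.0929
grip_force: 0.0
```

carry_out(travel=[[-0.94,-0.8,0],[-0.94,-0.8,0],[-0.94,-0.8,0]], twist=[[0,0,0],[0,0,0],[0,0,0]])

```text
clock: 2.9
position: [0.4812, 0.0252, 0.2326]
orientation: [0.0, 0.148, 0.989, -0.0]
force: [0.2, 0.6, 0.6]
finger_gap: 0.0929
grip_force: 0.0
```

carry_out(travel=[[-0.94,-0.8,0],[-0.94,-0.8,0],[-0.94,-0.8,0],[-0.94,-0.8,0],[-0.94,-0.8,0]], twist=[[0,0,0.48],[0,0,0.48],[0,0,0.48],[0,0,0.48],[0,0,0.48]])

```text
clock: 3.52
position: [0.5599, -0.0971, 0.2325]
orientation: [-0.0, 0.5, 0.866, -0.0]
force: [-0.3, 0.3, 0.3]
finger_gap: 0.093
grip_force: 0.0
```

Run:
```python
from h import *
s=sense(); print(s["clock"],s["position"],R.from_matrix(q2R(s["orientation"])).as_euler("zyx",degrees=True),s["joints"])
im=cap("wrist"); cv2.imwrite("pics/w1.png",im["color"])
for n,z in {"knob_grip":.092,"empty":.046,"base":0,"gate":.046,"handle_grip":.09}.items():
    print(n,[(np.round(x["centre"]),round(x["score"],2),np.round(at(x["centre"],im,z),3)) for x in mark_of(n,"wrist")[:2]])
```

```text
3.525 [ 0.55994387 -0.09707812  0.23247821] [-1.19950881e+02 -1.49375478e-02 -1.79996880e+02] [-2.53573904e-01  3.84133202e-01  1.60346075e+00 -1.38707611e-05
  1.15426473e+00 -7.76309783e-01]
knob_grip [(array([234., 317.]), 0.97, array([ 0.562, -0.095,  0.092]))]
empty []
base [(array([ 64., 402.]), 0.75, array([0.562, 0.052, 0.   ]))]
gate [(array([  0., 332.]), 0.76, array([0.489, 0.053, 0.046]))]
handle_grip []
```

View pics/w1.png

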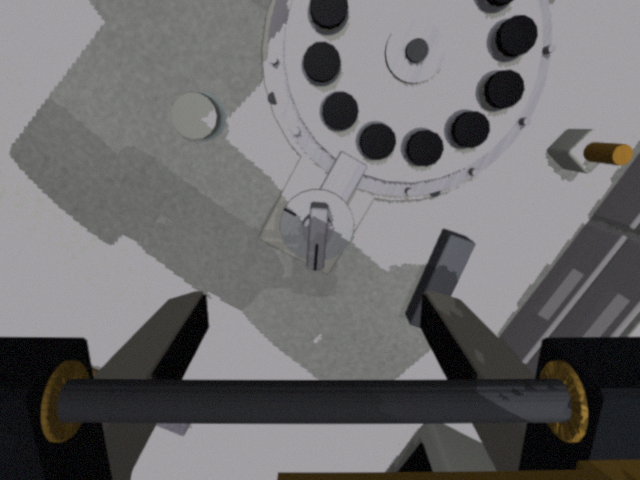

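Wrist view: the knob bar runs from (318,204) to (316,270) with its engraved line at the lower end. The collar line is at about (292,212). I'll work out the angles.

Run:
```python
from h import *
im=cap("wrist")
k=np.array([.562,-.095])
print("proj knob",proj(np.array([.562,-.095,.092]),im),"top",proj(np.array([.562,-.095,.102]),im))
a=at((204,318),im,.102);b=at((270,316),im,.102)
e1=at((243,317.5),im,.102); e2=at((270,316),im,.102)
print(a,b,(a+b)/2,np.linalg.norm(b-a)); 
print("bar",np.degrees(np.arctan2(*(b-a)[1::-1])),"line",np.degrees(np.arctan2(*(e2-e1)[1::-1])))
c1=at((209,284),im,.061);c2=at((216,299),im,.061); print("collar",c1,c2,np.degrees(np.arctan2(*(c1-c2)[1::-1])),np.degrees(np.arctan2(*((c1+c2)[1::-1]/2-k[::-1]))))
g=im["color"][185:285,250:390]; cv2.imwrite("pics/w1c.png",cv2.resize(cv2.convertScaleAbs(g,alpha=1.6),None,fx=5.6,fy=5.6,interpolation=cv2.INTER_CUBIC))
```

```text
proj knob [234.64863436 317.09946345] top [238.26458266 317.21557855]
[ 0.55016539 -0.07359502  0.102     ] [ 0.57317001 -0.11592996  0.102     ] [ 0.5616677  -0.09476249  0.102     ] 0.04818153105773783
bar -61.48054210948908 line -62.84257427060532
collar [ 0.5331185  -0.09691966  0.061     ] [ 0.54617313 -0.09589613  0.061     ] -175.5169819017804 -176.39619149587747
```

View pics/w1c.png

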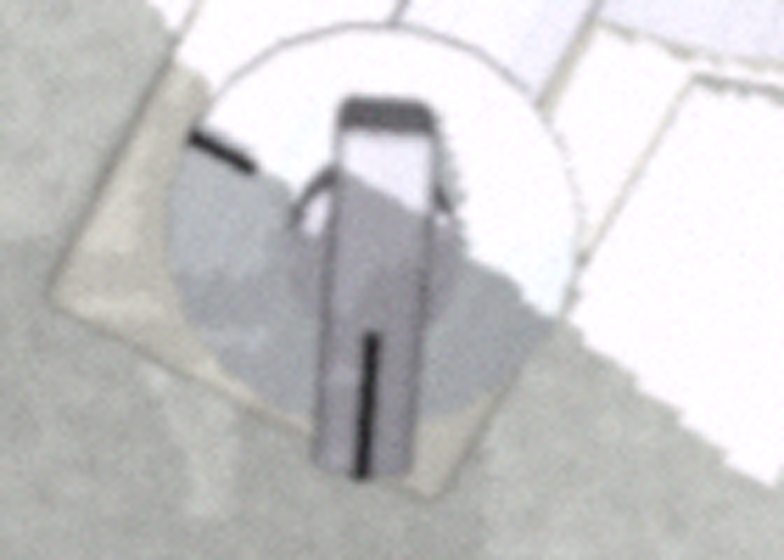

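Bar at −62°, collar line at −176°, so the knob needs about 114° clockwise. I'll align the tool, go down and grip.

carry_out(travel=[[0.01,0.022,0.4],[0.01,0.022,0.8],[0.01,0.022,0.9]], twist=[[0,0,0.022],[0,0,0.022],[0,0,0.022]])

```text
clock: 4.25
position: [0.5604, -0.0941, 0.1224]
orientation: [-0.002, 0.515, 0.857, -0.001]
force: [0.4, 0.4, -0.3]
finger_gap: 0.093
grip_force: 0.0
```

carry_out(travel=[[0,0,0.1],[0,0,0.2],[0,0,0.285],[0,0,0.285]], twist=[[0,0,0],[0,0,0],[0,0,0],[0,0,0]])

```text
clock: 4.75
position: [0.5615, -0.0945, 0.0901]
orientation: [-0.0, 0.516, 0.857, -0.0]
force: [0.2, -0.0, -0.0]
finger_gap: 0.0929
grip_force: 0.0
```

carry_out(travel=[[0,0,0],[0,0,0],[0,0,0],[0,0,0],[0,0,0],[0,0,0]], twist=[[0,0,0],[0,0,0],[0,0,0],[0,0,0],[0,0,0],[0,0,0]], claw=-1, force=45)

```text
clock: 5.5
position: [0.5617, -0.0946, 0.0904]
orientation: [0.0, 0.516, 0.857, -0.0]
force: [-0.4, 0.4, 0.1]
finger_gap: 0.0375
grip_force: 0.0
```

carry_out(travel=[[0,0,0],[0,0,0],[0,0,0],[0,0,0],[0,0,0],[0,0,0]], twist=[[0,0,0],[0,0,0],[0,0,0],[0,0,0],[0,0,0],[0,0,0]])

```text
clock: 6.25
position: [0.5611, -0.0948, 0.0904]
orientation: [-0.0, 0.516, 0.857, -0.0]
force: [-4.7, -2.6, 2.9]
finger_gap: 0.0131
grip_force: 44.8
```

carry_out(travel=[[0,0,-0.003],[0,0,-0.006],[0,0,-0.009],[0,0,-0.012],[0,0,-0.015],[0,0,-0.018],[0,0,-0.021],[0,0,-0.024],[0,0,-0.027],[0,0,-0.029]], twist=[[0,0,0.09],[0,0,0.18],[0,0,0.27],[0,0,0.36],[0,0,0.45],[0,0,0.54],[0,0,0.63],[0,0,0.72],[0,0,0.8],[0,0,0.88]])

```text
clock: 7.5
position: [0.5634, -0.095, 0.0934]
orientation: [0.001, 0.944, 0.33, 0.002]
force: [12.1, -3.8, -14.7]
finger_gap: 0.0126
grip_force: 44.9
```

carry_out(travel=[[0,0,-0.003],[0,0,-0.006],[0,0,-0.009],[0,0,-0.012],[0,0,-0.012],[0,0,-0.012]], twist=[[0,0,0.1],[0,0,0.2],[0,0,0.3],[0,0,0.39],[0,0,0.39],[0,0,0.39]])

```text
clock: 8.25
position: [0.5638, -0.0961, 0.095]
orientation: [0.001, 0.999, 0.032, 0.003]
force: [14.1, -10.2, -15.7]
finger_gap: 0.0128
grip_force: 44.9
```

carry_out(travel=[[0,0,0],[0,0,0],[0,0,0],[0,0,0]], twist=[[0,0,0],[0,0,0],[0,0,0],[0,0,0]], claw=0)

```text
clock: 8.75
position: [0.5616, -0.0944, 0.0954]
orientation: [-0.0, 0.999, 0.032, -0.0]
force: [-0.6, -0.3, 0.1]
finger_gap: 0.0455
grip_force: 0.0
```

carry_out(travel=[[0,0,-0.2],[0,0,-0.6],[0,0,-1],[0,0,-1]], twist=[[0,0,0],[0,0,0],[0,0,0],[0,0,0]])

```text
clock: 9.25
position: [0.5632, -0.0948, 0.219]
orientation: [0.001, 0.999, 0.032, 0.003]
force: [-0.2, 0.3, -0.7]
finger_gap: 0.0463
grip_force: 0.0
```

Run:
```python
from h import *
s=sense(); print(s["clock"],s["position"],s["orientation"])
im=cap("wrist"); 
print([(x["centre"],x["score"],at(x["centre"],im,.097)) for x in mark_of("knob_grip","wrist")])
p=proj(np.array([.562,-.095,.107]),im); print(p)
r,c=int(p[0]),int(p[1]); r0=max(r-50,0);c0=max(c-70,0); print(r0,c0)
g=im["color"][r0:r0+100,c0:c0+140]; cv2.imwrite("pics/w2c.png",cv2.resize(cv2.convertScaleAbs(g,alpha=1.6),None,fx=5.6,fy=5.6,interpolation=cv2.INTER_CUBIC))
```

```text
9.25 [ 0.56316746 -0.09483805  0.21897999] [8.79203014e-04 9.99492298e-01 3.16923035e-02 3.15763380e-03]
[([240.8, 317.6], 0.97, array([ 0.56594759, -0.09770862,  0.097     ]))]
[250.22440211 313.2877775 ]
200 243
```

View pics/w2c.png

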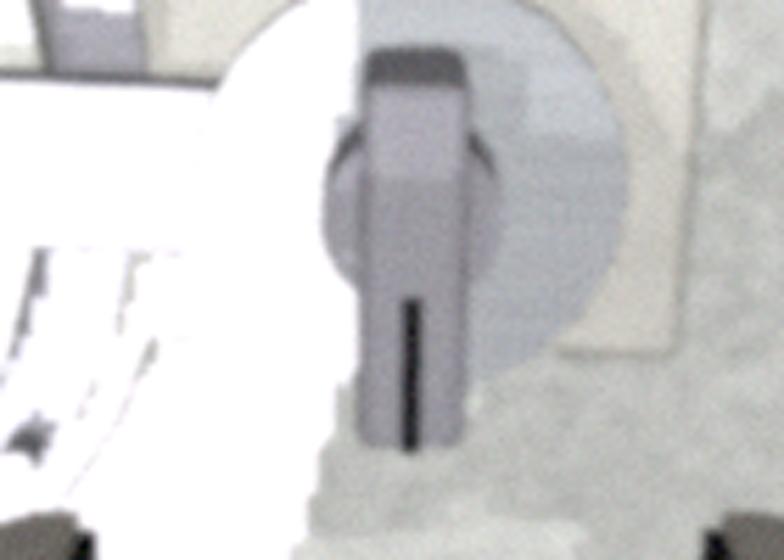

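The bar's line points straight to the pointer side, parallel to the plate edges, and now covers the collar line, so the clamp is free. Next, the handle.

carry_out(travel=[[0.15,-0.83,0],[0.15,-0.83,0]], twist=[[0,0,0],[0,0,0]])

```text
clock: 9.6
position: [0.5726, 0.0078, 0.2136]
orientation: [-0.0, 0.999, 0.032, -0.001]
force: [1.2, -0.1, -0.2]
finger_gap: 0.0465
grip_force: 0.0
```

carry_out(travel=[[0.15,-0.83,0],[0.15,-0.83,0]], twist=[[0,0,0],[0,0,0]])

```text
clock: 9.85
position: [0.5842, 0.1089, 0.2135]
orientation: [0.0, 0.999, 0.032, -0.001]
force: [0.8, 0.5, 0.1]
finger_gap: 0.0465
grip_force: 0.0
```

carry_out(travel=[[0.15,-0.83,0],[0.15,-0.83,0],[0.15,-0.83,0],[0.15,-0.83,0],[0.15,-0.83,0],[0.15,-0.83,0],[0.15,-0.83,0],[0.15,-0.83,0],[0.15,-0.83,0]], twist=[[0,0,-0.79],[0,0,-0.79],[0,0,-0.79],[0,0,-0.79],[0,0,-0.79],[0,0,-0.79],[0,0,-0.79],[0,0,-0.79],[0,0,-0.79]])

```text
clock: 10.98
position: [0.5963, 0.207, 0.2144]
orientation: [-0.0, 0.796, 0.606, -0.001]
force: [0.6, 0.6, -0.3]
finger_gap: 0.0467
grip_force: 0.0
```

Run:
```python
from h import *
s=sense(); print(s["clock"],s["position"],s["orientation"])
im=cap("wrist"); cv2.imwrite("pics/w3.png",cv2.convertScaleAbs(im["color"],alpha=1.4))
for n,z in {"knob_grip":.097,"empty":.046,"base":0,"carousel":0.0,"gate":.046,"handle_grip":.09}.items():
    print(n,[(np.round(x["centre"]),round(x["score"],2),np.round(at(x["centre"],im,z),4)) for x in mark_of(n,"wrist")[:2]])
```

```text
10.975 [0.59633846 0.20699892 0.21440557] [-2.87178002e-04  7.95592119e-01  6.05832187e-01 -6.77877589e-04]
knob_grip [(array([371., 318.]), 0.62, array([0.5736, 0.1119, 0.097 ]))]
empty [(array([334., 291.]), 0.7, array([0.5528, 0.1212, 0.046 ]))]
base [(array([371., 319.]), 0.64, array([0.5584, 0.0503, 0.    ]))]
carousel [(array([368., 316.]), 0.63, array([0.5566, 0.0545, 0.    ]))]
gate []
handle_grip []
```

View pics/w3.png

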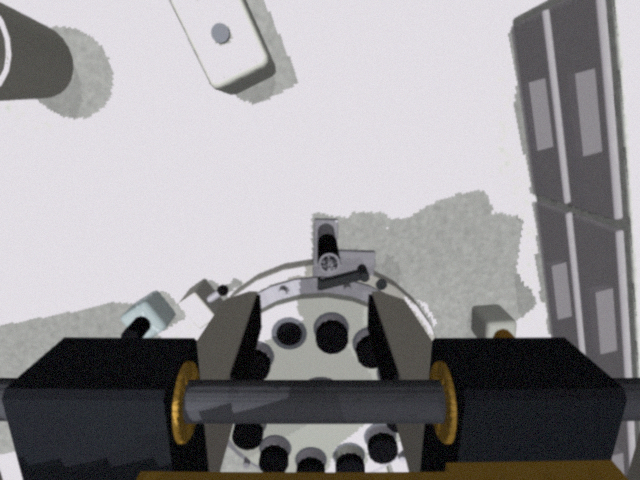

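The wrist view shows the handle as a black cylinder, its top face at about (row 263, col 329). Its stem is near row 228, and the empty recess is at about (334,290).

Run:
```python
from h import *
im=cap("wrist")
print(at((263,329),im,.112),at((232,326.5),im,.062))
b=[]
for c in ("top","side"):
    m=cap(c); 
    for n,z in (("handle_grip",.09),("empty",.046),("gate",.046),("base",0)):
        print(c,n,[(x["score"],np.round(at(x["centre"],m,z),4)) for x in mark_of(n,c)[:2]])
K=np.array([.5617,-.0948])
for yaw in (.06,.07,.08):
    A=K+.15*np.array([-np.sin(yaw),np.cos(yaw)]); print(yaw,A,A+.15*np.array([np.cos(1.24+yaw),np.sin(1.24+yaw)]),A-.07*np.array([np.cos(yaw),np.sin(yaw)]))
```

```text
[0.60427113 0.19623966 0.112     ] [0.60617056 0.20393772 0.062     ]
top handle_grip [(0.82, array([0.5986, 0.205 , 0.09  ]))]
top empty [(0.88, array([0.5445, 0.1224, 0.046 ]))]
top gate [(0.85, array([0.4907, 0.0571, 0.046 ]))]
top base [(0.95, array([0.5486, 0.0504, 0.    ]))]
side handle_grip [(0.59, array([0.6018, 0.198 , 0.09  ]))]
side empty [(0.6, array([0.5486, 0.1243, 0.046 ])), (0.55, array([0.4142, 0.1046, 0.046 ]))]
side gate [(0.79, array([0.4891, 0.0549, 0.046 ]))]
side base [(0.96, array([0.5534, 0.0528, 0.    ]))]
0.06 [0.5527054  0.05493008] [0.59283022 0.19946381] [0.48283136 0.0507326 ]
0.07 [0.55120857 0.05483265] [0.58988608 0.19976039] [0.48138    0.04993665]
0.08 [0.5497128  0.05472026] [0.58693911 0.20002752] [0.47993668 0.04912623]
```

carry_out(travel=[[-0.052,0.083,0],[-0.052,0.083,0.4],[-0.052,0.083,0.75],[-0.052,0.083,0.75]], twist=[[0,0,0.027],[0,0,0.027],[0,0,0.027],[0,0,0.027]])

```text
clock: 12.38
position: [0.6034, 0.1975, 0.1227]
orientation: [-0.001, 0.808, 0.589, -0.003]
force: [-0.2, 0.1, -0.4]
finger_gap: 0.0466
grip_force: 0.0
```

Run:
```python
from h import *
s=sense(); print(s["clock"],s["position"],s["orientation"])
im=cap("wrist"); cv2.imwrite("pics/w4.png",cv2.convertScaleAbs(im["color"],alpha=1.4))
print(proj(np.array([.6043,.1983,.112]),im),proj(np.array([.6043,.1983,.09]),im))
```

```text
12.375 [0.60342315 0.19752333 0.122695  ] [-0.00099295  0.80795404  0.58923897 -0.00259181]
[311.17382739 314.52692952] [291.27008747 314.63838648]
```

View pics/w4.png

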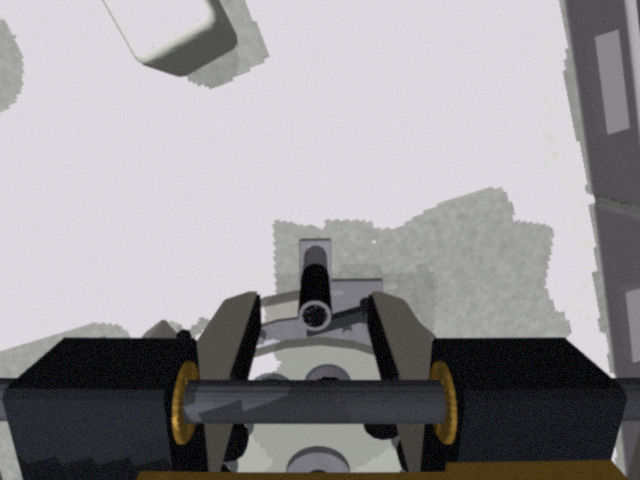

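The handle's top face is at about (row 316, col 315), centred between the fingers and within 2 mm of the prediction. I'll go down and close.

carry_out(travel=[[0,0,0.1],[0,0,0.2],[0,0,0.27],[0,0,0.27]], twist=[[0,0,0],[0,0,0],[0,0,0],[0,0,0]])

```text
clock: 12.92
position: [0.6043, 0.1984, 0.0923]
orientation: [-0.0, 0.807, 0.59, -0.0]
force: [-0.4, -0.1, 0.4]
finger_gap: 0.0463
grip_force: 0.0
```

carry_out(travel=[[0,0,0],[0,0,0],[0,0,0],[0,0,0],[0,0,0],[0,0,0]], twist=[[0,0,0],[0,0,0],[0,0,0],[0,0,0],[0,0,0],[0,0,0]], claw=-1, force=15)

```text
clock: 13.68
position: [0.6047, 0.1985, 0.0931]
orientation: [0.0, 0.807, 0.59, 0.0]
force: [-0.8, 1.2, 2.6]
finger_gap: 0.0147
grip_force: 15.0
```

```bash
cat > arc.py <<'E'
import sys
from h import *
# rows of arc steps from the present tool pose: axis A; args: lever increments (rad) relative to now
s=sense(); p=np.array(s["position"]); M=q2R(s["orientation"])
A=np.array([.5587,.0552]); r=p[:2]-A
print(s["clock"],"p",p.round(4),"r",np.hypot(*r).round(4),"lever",round(np.arctan2(r[1],r[0])-1.26,4),"yang",np.degrees(np.arctan2(M[1,1],M[0,1])).round(1),"F",np.round(s["force"],1),s["finger_gap"],s["grip_force"])
T=[]
for d in map(float,sys.argv[1:]):
    c,n=np.cos(d),np.sin(d); q=A+np.array([c*r[0]-n*r[1],n*r[0]+c*r[1]])
    v=M.T@np.append(q-p[:2],0)/.12; T.append([round(v[0],3),round(v[1],3),0])
print(T); print([[0,0,round(-float(d)/(np.pi/2),3)] for d in sys.argv[1:]])
E
python3 arc.py .06 .12 .18 .24 .30 .36 .42 .48 .54 .60
```

```text
13.675 p [0.6047 0.1985 0.0931] r 0.1505 lever 0.0003 yang -17.7 F [-0.8  1.2  2.6] 0.014748040868023284 15.000240951776505
[[np.float64(-0.002), np.float64(-0.075), 0], [np.float64(-0.009), np.float64(-0.15), 0], [np.float64(-0.02), np.float64(-0.225), 0], [np.float64(-0.035), np.float64(-0.298), 0], [np.float64(-0.055), np.float64(-0.371), 0], [np.float64(-0.08), np.float64(-0.442), 0], [np.float64(-0.108), np.float64(-0.511), 0], [np.float64(-0.141), np.float64(-0.579), 0], [np.float64(-0.177), np.float64(-0.645), 0], [np.float64(-0.218), np.float64(-0.708), 0]]
[[0, 0, -0.038], [0, 0, -0.076], [0, 0, -0.115], [0, 0, -0.153], [0, 0, -0.191], [0, 0, -0.229], [0, 0, -0.267], [0, 0, -0.306], [0, 0, -0.344], [0, 0, -0.382]]
```

carry_out(travel=[[-0.002,-0.075,0],[-0.009,-0.15,0],[-0.02,-0.225,0],[-0.035,-0.3,0],[-0.055,-0.37,0],[-0.08,-0.44,0],[-0.11,-0.51,0],[-0.14,-0.58,0],[-0.18,-0.645,0],[-0.22,-0.71,0]], twist=[[0,0,-0.04],[0,0,-0.08],[0,0,-0.12],[0,0,-0.15],[0,0,-0.19],[0,0,-0.23],[0,0,-0.27],[0,0,-0.31],[0,0,-0.34],[0,0,-0.38]])

```text
clock: 14.92
position: [0.516, 0.1991, 0.0931]
orientation: [0.001, 0.598, 0.802, 0.001]
force: [5.5, -2.1, -1.6]
finger_gap: 0.0146
grip_force: 15.0
```

```bash
python3 arc.py .02 .03 .04 .05 .06
```

```text
14.925 p [0.516  0.1991 0.0931] r 0.1501 lever 0.5995 yang 16.6 F [ 5.5 -2.1 -1.6] 0.014562139140627008 15.000971853733063
[[np.float64(-0.0), np.float64(-0.025), 0], [np.float64(-0.001), np.float64(-0.038), 0], [np.float64(-0.001), np.float64(-0.05), 0], [np.float64(-0.001), np.float64(-0.063), 0], [np.float64(-0.002), np.float64(-0.075), 0]]
[[0, 0, -0.013], [0, 0, -0.019], [0, 0, -0.025], [0, 0, -0.032], [0, 0, -0.038]]
```

carry_out(travel=[[0,-0.025,0],[-0.001,-0.05,0],[-0.002,-0.07,0],[-0.002,-0.07,0]], twist=[[0,0,-0.013],[0,0,-0.025],[0,0,-0.036],[0,0,-0.036]])

```text
clock: 15.42
position: [0.5078, 0.1964, 0.0931]
orientation: [0.0, 0.576, 0.818, 0.0]
force: [3.8, -3.2, 0.1]
finger_gap: 0.0149
grip_force: 15.0
```

```bash
python3 arc.py .01 .02
python3 - <<'E'
from h import *
A=np.array([.5587,.0552]); g=np.array([.4887,.0538])
for c in ("top","side"):
    m=cap(c); x=mark_of("empty",c)
    for y in x[:2]:
        q=at(y["centre"],m,.046)[:2]; print(c,y["score"],q,"deg to gate",np.degrees(np.pi+.02-np.arctan2(*(q-A)[::-1])))
E
```

```text
15.425 p [0.5078 0.1964 0.0931] r 0.1501 lever 0.657 yang 19.7 F [ 3.8 -3.2  0.1] 0.014887269814911196 14.999767988920212
[[np.float64(-0.0), np.float64(-0.013), 0], [np.float64(-0.0), np.float64(-0.025), 0]]
[[0, 0, -0.006], [0, 0, -0.013]]
top 0.82 [0.51453634 0.1138598 ] deg to gate 54.17063704203972
top 0.32 [ 0.47265557 -0.3517492 ] deg to gate 283.08456989829284
side 0.59 [ 0.53871132 -0.02084793] deg to gate 285.8726129349589
side 0.55 [0.53516293 0.10719596] deg to gate 66.7910280977488
```

carry_out(travel=[[0,-0.013,0],[0,-0.013,0]], twist=[[0,0,-0.006],[0,0,-0.006]])

```text
clock: 15.88
position: [0.5067, 0.196, 0.0931]
orientation: [0.001, 0.572, 0.82, 0.0]
force: [6.3, -3.6, -2.3]
finger_gap: 0.0146
grip_force: 15.0
```

carry_out(travel=[[0,-0.013,0],[0,-0.013,0]], twist=[[0,0,-0.006],[0,0,-0.006]])

```text
clock: 16.12
position: [0.5057, 0.1957, 0.0931]
orientation: [0.001, 0.568, 0.823, 0.001]
force: [9.5, -2.4, -3.9]
finger_gap: 0.0146
grip_force: 15.0
```

carry_out(travel=[[0,-0.013,0],[0,-0.013,0]], twist=[[0,0,-0.006],[0,0,-0.006]])

```text
clock: 16.38
position: [0.5047, 0.1953, 0.0932]
orientation: [0.001, 0.564, 0.826, 0.001]
force: [11.9, -1.0, -6.1]
finger_gap: 0.015
grip_force: 15.0
```

```bash
python3 arc.py -.07 -.14 -.21 -.28 -.35 -.42 -.49 -.56 -.63 -.69
python3 - <<'E'
from h import *
A=np.array([.5587,.0552])
im=cap("top"); a=im["color"][190:310,220:380]; cv2.imwrite("pics/t2.png",cv2.resize(cv2.convertScaleAbs(a,alpha=1.5),(800,600),interpolation=cv2.INTER_CUBIC))
for y in mark_of("empty","top")[:2]:
    q=at(y["centre"],im,.046)[:2]; print(y["score"],y["centre"],q,"deg to gate",np.degrees(np.pi+.02-np.arctan2(*(q-A)[::-1])))
def px(P): p=proj(P,im); return ((p-[190,220])*5).round()
print(px(np.array([.4887,.0538,.046])),px(np.array([*A,.046])))
E
```

```text
16.375 p [0.5047 0.1953 0.0932] r 0.1501 lever 0.6788 yang 21.3 F [11.9 -1.  -6.1] 0.014958196351390323 14.999664276838303
[[np.float64(-0.003), np.float64(0.087), 0], [np.float64(-0.013), np.float64(0.175), 0], [np.float64(-0.029), np.float64(0.261), 0], [np.float64(-0.05), np.float64(0.345), 0], [np.float64(-0.078), np.float64(0.429), 0], [np.float64(-0.111), np.float64(0.51), 0], [np.float64(-0.15), np.float64(0.588), 0], [np.float64(-0.194), np.float64(0.664), 0], [np.float64(-0.243), np.float64(0.736), 0], [np.float64(-0.289), np.float64(0.795), 0]]
[[0, 0, 0.045], [0, 0, 0.089], [0, 0, 0.134], [0, 0, 0.178], [0, 0, 0.223], [0, 0, 0.267], [0, 0, 0.312], [0, 0, 0.357], [0, 0, 0.401], [0, 0, 0.439]]
0.65 [263.5, 281.0] [0.51985953 0.11065224] deg to gate 56.13732170286046
0.58 [246.7, 180.9] [0.56002919 0.36700073] deg to gate 91.39016276427043
[430. 417.] [292. 416.]
```

View pics/t2.png

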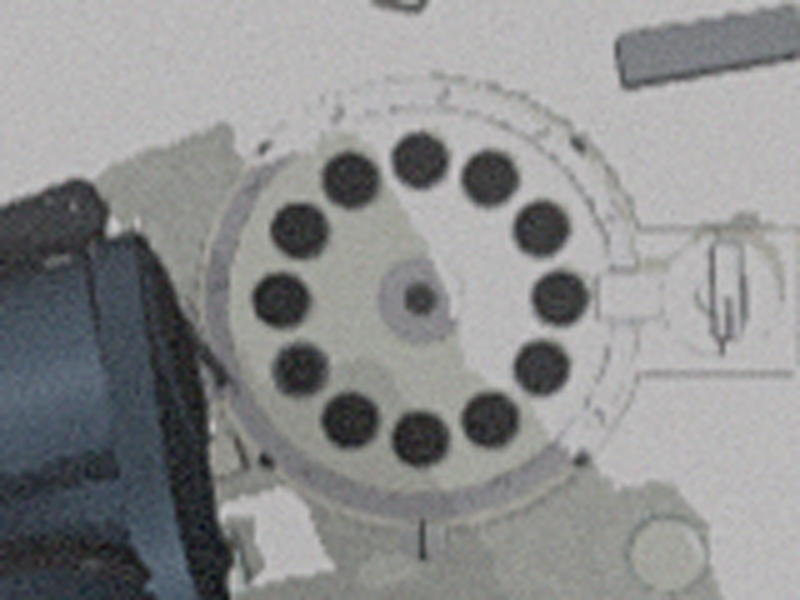

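One place now stands at the pointer, (420,438) in the crop. The recess at (300,370) is 60° short, so two more strokes are needed. I'll bring the lever back.

carry_out(travel=[[-0.003,0.087,0],[-0.013,0.175,0],[-0.03,0.26,0],[-0.05,0.345,0],[-0.08,0.43,0],[-0.11,0.51,0],[-0.15,0.59,0],[-0.195,0.665,0],[-0.245,0.735,0],[-0.275,0.78,0]], twist=[[0,0,0.045],[0,0,0.09],[0,0,0.134],[0,0,0.178],[0,0,0.223],[0,0,0.267],[0,0,0.312],[0,0,0.357],[0,0,0.4],[0,0,0.43]])

```text
clock: 17.73
position: [0.6024, 0.1992, 0.0931]
orientation: [-0.001, 0.806, 0.591, 0.0]
force: [0.2, 2.5, 3.6]
finger_gap: 0.0148
grip_force: 15.0
```

```bash
python3 arc.py -.02 .08 .16 .24 .32 .40 .48 .54 .60 .65
```

```text
17.725 p [0.6024 0.1992 0.0931] r 0.1505 lever 0.0158 yang -17.5 F [0.2 2.5 3.6] 0.014788511541224805 15.000236481428146
[[np.float64(-0.0), np.float64(0.025), 0], [np.float64(-0.005), np.float64(-0.1), 0], [np.float64(-0.018), np.float64(-0.2), 0], [np.float64(-0.039), np.float64(-0.298), 0], [np.float64(-0.068), np.float64(-0.394), 0], [np.float64(-0.104), np.float64(-0.487), 0], [np.float64(-0.147), np.float64(-0.578), 0], [np.float64(-0.185), np.float64(-0.643), 0], [np.float64(-0.226), np.float64(-0.706), 0], [np.float64(-0.263), np.float64(-0.756), 0]]
[[0, 0, 0.013], [0, 0, -0.051], [0, 0, -0.102], [0, 0, -0.153], [0, 0, -0.204], [0, 0, -0.255], [0, 0, -0.306], [0, 0, -0.344], [0, 0, -0.382], [0, 0, -0.414]]
```

carry_out(travel=[[-0.002,-0.06,0],[-0.007,-0.13,0],[-0.018,-0.2,0],[-0.039,-0.3,0],[-0.068,-0.395,0],[-0.104,-0.487,0],[-0.147,-0.578,0],[-0.185,-0.643,0],[-0.226,-0.706,0],[-0.26,-0.752,0]], twist=[[0,0,-0.03],[0,0,-0.066],[0,0,-0.102],[0,0,-0.153],[0,0,-0.204],[0,0,-0.255],[0,0,-0.306],[0,0,-0.344],[0,0,-0.382],[0,0,-0.412]])

```text
clock: 18.98
position: [0.5069, 0.196, 0.0931]
orientation: [0.0, 0.575, 0.818, 0.001]
force: [5.9, 3.3, -1.6]
finger_gap: 0.0148
grip_force: 15.0
```

```bash
python3 arc.py .02 .03
```

```text
18.975 p [0.5069 0.196  0.0931] r 0.15 lever 0.6635 yang 19.8 F [ 5.9  3.3 -1.6] 0.014793506139963377 15.000190883874893
[[np.float64(-0.0), np.float64(-0.025), 0], [np.float64(-0.001), np.float64(-0.037), 0]]
[[0, 0, -0.013], [0, 0, -0.019]]
```

carry_out(travel=[[0,-0.01,0],[0,-0.02,0],[0,-0.02,0]], twist=[[0,0,-0.006],[0,0,-0.012],[0,0,-0.012]])

```text
clock: 19.35
position: [0.5056, 0.1954, 0.0932]
orientation: [0.001, 0.568, 0.823, 0.001]
force: [7.3, 3.2, -4.3]
finger_gap: 0.0147
grip_force: 15.0
```

```bash
python3 arc.py -.07 -.14 -.21 -.28 -.35 -.42 -.49 -.56 -.62 -.67
python3 - <<'E'
from h import *
A=np.array([.5587,.0552])
im=cap("top")
for y in mark_of("empty","top")[:2]:
    q=at(y["centre"],im,.046)[:2]; print(y["score"],y["centre"],q,"deg to gate",np.degrees(np.pi+.02-np.arctan2(*(q-A)[::-1])))
E
```

```text
19.35 p [0.5056 0.1954 0.0932] r 0.15 lever 0.6729 yang 20.8 F [ 7.3  3.2 -4.3] 0.014738303358204124 15.000140815973282
[[np.float64(-0.003), np.float64(0.087), 0], [np.float64(-0.012), np.float64(0.174), 0], [np.float64(-0.028), np.float64(0.261), 0], [np.float64(-0.049), np.float64(0.345), 0], [np.float64(-0.076), np.float64(0.429), 0], [np.float64(-0.109), np.float64(0.51), 0], [np.float64(-0.147), np.float64(0.588), 0], [np.float64(-0.191), np.float64(0.664), 0], [np.float64(-0.233), np.float64(0.726), 0], [np.float64(-0.27), np.float64(0.776), 0]]
[[0, 0, 0.045], [0, 0, 0.089], [0, 0, 0.134], [0, 0, 0.178], [0, 0, 0.223], [0, 0, 0.267], [0, 0, 0.312], [0, 0, 0.357], [0, 0, 0.395], [0, 0, 0.427]]
0.92 [275.9, 291.7] [0.4889114  0.08326154] deg to gate 23.050651835274646
```

carry_out(travel=[[0,-0.012,0],[0,-0.012,0]], twist=[[0,0,-0.006],[0,0,-0.006]])

```text
clock: 19.7
position: [0.5046, 0.1951, 0.0932]
orientation: [0.001, 0.564, 0.826, 0.002]
force: [9.4, 4.5, -6.6]
finger_gap: 0.0145
grip_force: 15.0
```

carry_out(travel=[[-0.003,0.087,0],[-0.013,0.175,0],[-0.03,0.26,0],[-0.05,0.345,0],[-0.08,0.43,0],[-0.11,0.51,0],[-0.15,0.59,0],[-0.195,0.665,0],[-0.245,0.735,0],[-0.275,0.78,0]], twist=[[0,0,0.045],[0,0,0.09],[0,0,0.134],[0,0,0.178],[0,0,0.223],[0,0,0.267],[0,0,0.312],[0,0,0.357],[0,0,0.4],[0,0,0.43]])

```text
clock: 20.95
position: [0.6028, 0.1989, 0.0931]
orientation: [-0.001, 0.806, 0.591, 0.001]
force: [1.9, 6.5, 1.6]
finger_gap: 0.0143
grip_force: 15.0
```

```bash
python3 arc.py -.02 .08 .16 .24 .32 .40 .48 .54 .60 .65
python3 - <<'E'
from h import *
A=np.array([.5587,.0552])
im=cap("top")
for y in mark_of("empty","top")[:2]:
    q=at(y["centre"],im,.046)[:2]; print(y["score"],y["centre"],q,"deg to gate",np.degrees(np.pi+.02-np.arctan2(*(q-A)[::-1])))
E
```

```text
20.95 p [0.6028 0.1989 0.0931] r 0.1503 lever 0.0131 yang -17.5 F [1.9 6.5 1.6] 0.014348655768062832 14.999680817127228
[[np.float64(-0.0), np.float64(0.025), 0], [np.float64(-0.005), np.float64(-0.1), 0], [np.float64(-0.017), np.float64(-0.199), 0], [np.float64(-0.038), np.float64(-0.297), 0], [np.float64(-0.067), np.float64(-0.394), 0], [np.float64(-0.103), np.float64(-0.487), 0], [np.float64(-0.146), np.float64(-0.577), 0], [np.float64(-0.183), np.float64(-0.643), 0], [np.float64(-0.224), np.float64(-0.706), 0], [np.float64(-0.261), np.float64(-0.756), 0]]
[[0, 0, 0.013], [0, 0, -0.051], [0, 0, -0.102], [0, 0, -0.153], [0, 0, -0.204], [0, 0, -0.255], [0, 0, -0.306], [0, 0, -0.344], [0, 0, -0.382], [0, 0, -0.414]]
0.73 [275.5, 288.7] [0.48984378 0.09083   ] deg to gate 28.50545324261428
0.58 [251.6, 304.6] [0.55042753 0.05145766] deg to gate 336.80463774314563
```

carry_out(travel=[[0.002,-0.06,0],[-0.002,-0.13,0],[-0.013,-0.2,0],[-0.034,-0.3,0],[-0.063,-0.395,0],[-0.1,-0.487,0],[-0.142,-0.578,0],[-0.18,-0.643,0],[-0.22,-0.706,0],[-0.256,-0.756,0]], twist=[[0,0,-0.03],[0,0,-0.066],[0,0,-0.102],[0,0,-0.153],[0,0,-0.204],[0,0,-0.255],[0,0,-0.306],[0,0,-0.344],[0,0,-0.382],[0,0,-0.412]])

```text
clock: 22.3
position: [0.5067, 0.1959, 0.0931]
orientation: [0.0, 0.575, 0.818, 0.001]
force: [6.7, 5.0, -1.5]
finger_gap: 0.0148
grip_force: 15.0
```

carry_out(travel=[[0,-0.01,0],[0,-0.02,0],[0,-0.02,0]], twist=[[0,0,-0.006],[0,0,-0.012],[0,0,-0.012]])

```text
clock: 22.68
position: [0.5054, 0.1954, 0.0932]
orientation: [0.001, 0.568, 0.823, 0.001]
force: [7.1, 6.1, -4.0]
finger_gap: 0.0146
grip_force: 15.0
```

```bash
python3 arc.py .01
```

```text
22.675 p [0.5054 0.1954 0.0932] r 0.15 lever 0.674 yang 20.8 F [ 7.1  6.1 -4. ] 0.014595447028368763 15.000160485506058
[[np.float64(-0.0), np.float64(-0.012), 0]]
[[0, 0, -0.006]]
```

carry_out(travel=[[0,-0.012,0],[0,-0.012,0]], twist=[[0,0,-0.006],[0,0,-0.006]])

```text
clock: 22.92
position: [0.5045, 0.195, 0.0932]
orientation: [0.001, 0.564, 0.826, 0.002]
force: [9.4, 7.1, -6.1]
finger_gap: 0.015
grip_force: 15.0
```

carry_out(travel=[[0.002,0.087,0],[-0.008,0.175,0],[-0.025,0.26,0],[-0.045,0.345,0],[-0.075,0.43,0],[-0.105,0.51,0],[-0.145,0.59,0],[-0.19,0.665,0],[-0.24,0.735,0],[-0.27,0.78,0]], twist=[[0,0,0.045],[0,0,0.09],[0,0,0.134],[0,0,0.178],[0,0,0.223],[0,0,0.267],[0,0,0.312],[0,0,0.357],[0,0,0.4],[0,0,0.43]])

```text
clock: 24.18
position: [0.6024, 0.1991, 0.0931]
orientation: [-0.001, 0.806, 0.591, 0.001]
force: [2.1, 5.6, 1.6]
finger_gap: 0.0148
grip_force: 15.0
```

```bash
python3 arc.py -.01
```

```text
24.175 p [0.6024 0.1991 0.0931] r 0.1504 lever 0.016 yang -17.5 F [2.1 5.6 1.6] 0.014791569610542466 14.999742954969406
[[np.float64(0.0), np.float64(0.013), 0]]
[[0, 0, 0.006]]
```

carry_out(travel=[[0,0,0],[0,0,0],[0,0,0],[0,0,0]], twist=[[0,0,0],[0,0,0],[0,0,0],[0,0,0]], claw=0)

```text
clock: 24.68
position: [0.6018, 0.1977, 0.0929]
orientation: [-0.0, 0.806, 0.592, -0.0]
force: [-0.0, 0.3, -0.3]
finger_gap: 0.0454
grip_force: 0.0
```

carry_out(travel=[[0,0,-0.2],[0,0,-0.6],[0,0,-1],[0,0,-1]], twist=[[0,0,0],[0,0,0],[0,0,0],[0,0,0]])

```text
clock: 25.18
position: [0.6035, 0.1982, 0.2169]
orientation: [0.001, 0.806, 0.592, 0.003]
force: [1.3, -0.9, -1.6]
finger_gap: 0.0467
grip_force: 0.0
```

carry_out(travel=[[1,0,0],[1,0,0],[1,0,0],[1,0,0]], twist=[[0,0,0],[0,0,0],[0,0,0],[0,0,0]])

```text
clock: 25.68
position: [0.6373, 0.3118, 0.2116]
orientation: [-0.0, 0.806, 0.593, -0.001]
force: [0.4, -0.2, 0.4]
finger_gap: 0.0464
grip_force: 0.0
```

Run:
```python
from h import *
A=np.array([.5587,.0552])
print(sense()["clock"],sense()["force"])
for c in ("top","side"):
    im=cap(c)
    if c=="top":
        a=im["color"][190:310,220:380]; cv2.imwrite("pics/t3.png",cv2.resize(cv2.convertScaleAbs(a,alpha=1.5),(800,600),interpolation=cv2.INTER_CUBIC))
    for y in mark_of("empty",c)[:2]:
        q=at(y["centre"],im,.046)[:2]; print(y["score"],y["centre"],q,"deg to gate",np.degrees(np.pi+.02-np.arctan2(*(q-A)[::-1])))
    for n,z in (("gate",.046),("handle_grip",.09)):
        print(n,[(x["score"],at(x["centre"],im,z).round(4)) for x in mark_of(n,c)[:1]])
```

```text
25.675 [ 0.44882216 -0.20054154  0.40325245]
0.74 [278.1, 303.0] [0.4836556 0.0547573] deg to gate 360.8079187694094
gate [(0.66, array([0.4814, 0.0507, 0.046 ]))]
handle_grip [(0.68, array([0.5999, 0.1986, 0.09  ]))]
0.91 [245.4, 289.7] [0.49195889 0.05115765] deg to gate 357.67988114808736
gate [(0.69, array([0.4885, 0.0572, 0.046 ]))]
handle_grip [(0.68, array([ 0.4563, -0.4185,  0.09  ]))]
```

View pics/t3.png

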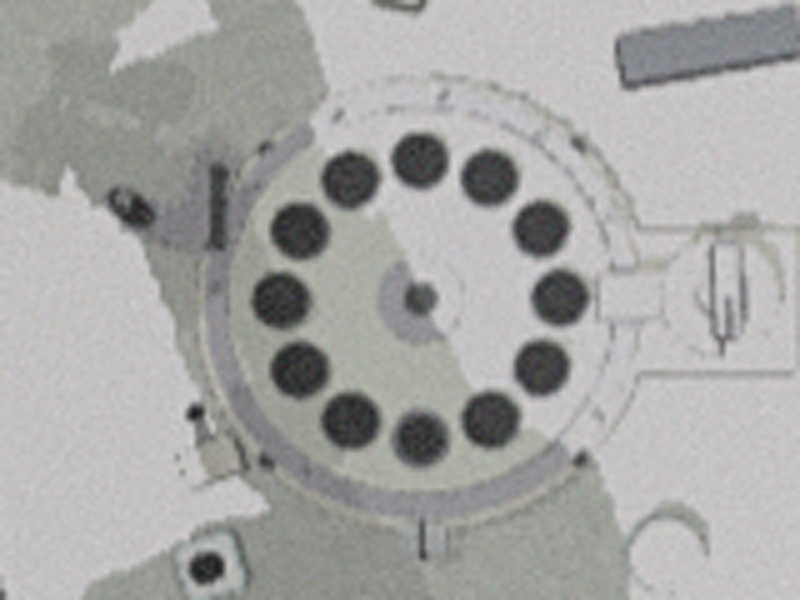

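The empty recess stands on the pointer line, with the recess at (421,438) and the line at (422,540). The lever handle is back at (130,207), the knob line points to the pointer side, and the bystanders in view look unmoved. Handing in.

```bash
python3 -c "
from rig import *
print(sign_off())"
```

```text
the job is handed in; nothing more can be done
None
```

I handed the job in at about 26 s of the 70 s; no verdict came back. By the last pictures and readings, the clamp knob's line is on the collar line, three full strokes brought the empty place to the pointer, and the lever is back at rest (about 0.016 rad).

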